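# Turn the chisel round in its blade guard

## Task

The chisel has been put away the wrong way round in the low, roofed blade guard, with its bare blade sticking out. Draw it out, lay it down on the desk clear of the guard and let go, then take it by the handle and put it back lying flat with the whole blade under the guard and the handle sticking out, and let go. Do not drop it, and leave the other pieces where they lie.

Things in the scene. Friction and masses are not known exactly. Their poses are not given: they have to be found in the camera images.
- chisel: Mortise chisel, 200 mm long, 110-210 g, balanced 15 mm on the handle side of its origin, which is on the axis where blade meets handle. +x: to the handle's end, -x: to the tip. Handle dark wood, 100 mm, 26 x 26 mm square, edges rounded. Steel blade 100 mm, 12 wide, 8 thick, on the handle's axis, end bevelled. Lying on the handle's flat, axis 13 mm, blade 9-17 mm above the desk.
- chisel_tip (a point): Cutting tip of the blade, on the axis, 100 mm from the origin.
- chisel_handle (a point): Point on the axis within the handle, 55 mm from the origin and 45 mm from the handle's end: where to hold the handle.
- chisel_end (a point): Butt end of the handle, on the axis, 100 mm from the origin.
- guard: Blade guard fixed to the desk: bay with wooden cheeks and back (12 mm thick) and a 5 mm steel roof with a 10 mm slit along it, open at the front (mouth), which faces roughly the robot. Inside 52 wide, 42 high, 120 mm deep, floor = desk; outside 47 high. Origin on the desk midway between mouth and back; +x points into the bay. At the start the chisel's handle is in it, the blade out in front.
- guard_mouth (a point): Middle of the mouth's plane, 13 mm above the desk.
- guard_back (a point): Middle of the inside of the back, 13 mm above the desk, 120 mm from the mouth.
- clasp: Rusted iron trunk clasp, flat plate 60 x 40 mm, 14 mm high; origin under its centre. Bystander.
- corner_guard: Chrome trunk corner guard, three-sided, 45 x 45 x 35 mm; origin under its centre. Bystander.
- handle_grip: Black ribbed plastic handle grip, 95 x 26 x 22 mm, no blade; origin under its centre. Bystander.
- feeler_block: Nickel stepped feeler block, 40 x 30 x 28 mm; origin under its centre. Bystander.
Not all that is in view belongs to the job. Of the things that look like the chisel, the smaller one is meant. Of the things shaped like the guard, the wooden one is meant.

How it is judged (in metres and radians):
On the way, in this order (a step that is already met when the one before it is completed fails the run):
1. the whole chisel lies flat on the desk, clear of the guard, let go and at rest (height (world z) of each of chisel_tip, chisel_end below 0.022 m and linear speed of chisel below 0.02 m/s and contact force between the fingers and chisel below 0.05 N and (horizontal distance between chisel and guard_mouth above 0.11 m or x of each of chisel_tip, chisel_end in the frame of guard_mouth below -0.002 m)), for 0.2 s.
2. the chisel is held by its handle (grasp point within 55 mm of the handle point) (contact force between the fingers and chisel above 1 N and distance between the grasp point and chisel_handle below 0.055 m), for 0.1 s.
At the end, for the whole second after the job is handed in: The chisel lies flat on the desk at rest, let go, blade first in the guard: its tip is at least 70 mm inside the mouth and between the cheeks (30 mm either side of the middle), at most 12 mm of the blade shows in front of the mouth, and at least 60 mm of the handle sticks out (height (world z) of each of chisel_tip, chisel_end below 0.022 m and linear speed of chisel below 0.02 m/s and contact force between the fingers and chisel below 0.05 N and x of chisel in the frame of guard_mouth above -0.012 m and x of chisel_tip in the frame of guard_mouth above 0.07 m and x of chisel_end in the frame of guard_mouth below -0.06 m and y of chisel_tip in the frame of guard_mouth between -0.03 and 0.03 m); the robot touches nothing.
It fails at once if the clasp is moved more than 30 mm (distance of clasp from where it was at the start of the episode above 0.03 m).
It fails at once if the corner guard is moved more than 30 mm (distance of corner_guard from where it was at the start of the episode above 0.03 m).
It fails at once if the handle grip is moved more than 30 mm (distance of handle_grip from where it was at the start of the episode above 0.03 m).
It fails at once if the feeler block is moved more than 30 mm (distance of feeler_block from where it was at the start of the episode above 0.03 m).
It fails at once if the chisel is dropped (falls faster than 0.8 m/s out of the fingers, some 30 mm or more) (contact force between the fingers and chisel below 0.05 N and linear speed of chisel above 0.8 m/s).
It also fails if it takes over 56 s, if anything falls off the work surface, if the arm or the gripper's body presses on something with over 40 N, if the wrist force passes 120 N, or if a joint passes its speed limit or range.

## Robot

A 6-joint arm with a two-finger parallel gripper is mounted at the origin on the work surface. World frame = base frame: x ahead of the robot, y to its left, z up, the work surface at z = 0. Lengths are in mm, angles in rad, forces in N, time in s.
With the tool pointing down it reaches from about 275 to 1000 mm from the base axis. Payload 8.4 kg.
Tool frame: the origin (TCP) lies between the finger pads; the fingertips stand r.nose_length ahead of it and the grasp point (between the pads) lies 8 mm behind it (r.nose_length is the distance from the TCP to the fingertips, in mm); y points along the fingers, x is the direction in which the jaws open and shut, and the axes are right-handed (so a half turn about y gives the same grasp; the last joint's range is limited). The gripper opens to 85 mm and grips with 20 to 120 N. Pads are 22 mm wide; open, the fingers measure 114 mm over their backs; the gripper's body (76 mm by 85 mm) begins 54 mm behind the grasp point. The pads swing forward as they close: fully open they stand 13 mm farther back than shut.
Start: joints at [1.339, 0.353, 1.633, -0, 1.155, -0.002], TCP at [142.362, 608.573, 203.881] pointing down, gripper open.
Joint ranges: [-2.63, 2.63], [-0.92, 2.1], [0.06, 2.66], [-1.3, 4.44], [0, 2.69], [-3.02, 3.02]. Speed limits (rad/s): [2.22, 2.22, 2.79, 3.14, 3.14, 3.14].

## Interface

Orientations are given as [roll, pitch, yaw] about the fixed x, y, z axes, in that order (R = Rz(yaw) Ry(pitch) Rx(roll)).
In Python, from rig import r, cams, order gives the robot as it stands. The module is installed in compiled form; this text tells all that it offers.
- The arm moves only by the shell command python3 -m crank 'ROWS' [FORCE]. ROWS is JSON, a list of rows, each a list of 7 numbers: the turn, a rotation vector about the tool's x, y, z in degrees, then the shift along the tool's x, y, z in cm, then the opening, from -1 (shut) to 1 (fully open). A call has exactly 10 rows; each row shifts and turns the pose as measured when the row begins, along the tool's axes as they then stand; what a row does not reach is not made up. A row lasts 1/12 s, in which the tool goes at most 41.7 mm and 7.16 degrees, less where a joint would pass 70% of its speed; a pose out of reach is approached as far as the arm can. A call with a gripper value outside its range is refused whole. The fingers move at their own pace and stop on an object; FORCE is the grip in N (left out, the last holds). Time passes only in rows, so rows that do not move let the fingers close, or fill a call up. It gives the time, the measured TCP pose, the force and the opening at its end, in the units of the state.
- r.sense(): the state, without advancing time (a new reading comes with each control period).
- cams.grab_frame(name): name is "side" or "top"; returns the picture (480x640x3 uint8, blue, green, red); there is no depth.
- cams.camera_info(name): a dict with "intrinsics" (3x3 intrinsics, pixels), "view" (4x4, takes a point from world to camera coordinates). Camera axes: x right, y up, looking along -z (the intrinsics and any distortion apply to the point x, -y, -z); pixel columns grow to the right and rows downward; lengths in mm; the calibration is good to about 2 mm. A picture is of the moment at which its call begins. camera_info takes no time and is no camera call.
- order.sign_off(): hands the job in, once; it reports no verdict.
The state is a dict: "clock": time; "qpos": joint angles; "qvel": joint speeds; "joint_efforts": joint torques, N m; "eef_pos": TCP position; "tcp_rot": TCP orientation; "contact_force": force on the tool from outside, world axes, zero at the start; "wrist_torque": the same for the moment, N m; "opening": opening from 0.0 (shut) to 1.0 (fully open).
Only numpy, scipy, OpenCV 4.12 (cv2) and the standard library are available. Lean on these libraries where they do the work, as an engineer would, in place of code of your own. Each camera call takes 0.05 s, during which the arm holds its last target.

## Working session

There is one attempt and no reset: what is moved stays moved. The work goes in short steps, Python scripts to look and compute and a shell command to move; the robot and the scene stay as the last step left them, time stands still between calls to the robot, and variables do not carry over. Pictures are saved under pics/ and viewed, and the job is handed in when it is done.

```bash
mkdir -p pics; ls; python3 - <<'E'
from rig import r,cams,order
import cv2
print(r.sense(), r.nose_length)
for n in("side","top"):
    cv2.imwrite(f"pics/{n}0.png",cams.grab_frame(n)); i=cams.camera_info(n); print(n,i)
E
```

```text
pics
{'clock': 0.0, 'qpos': array([ 1.33859869e+00,  3.53642707e-01,  1.63409695e+00,  1.78131431e-05,
        1.15518316e+00, -2.37588635e-03]), 'qvel': array([ 8.82832845e-04, -2.20676702e-04,  1.34848999e-03, -1.42280351e-05,
       -1.24753594e-03, -8.10509375e-04]), 'joint_efforts': array([ 1.47751332e-03, -6.05264425e+01, -3.42070806e+01,  1.95151551e-04,
        9.24777036e-03,  1.23575671e-05]), 'eef_pos': array([142.24547925, 608.10036252, 203.18100512]), 'tcp_rot': array([-1.57077688e+00,  1.33011531e-03,  1.34096738e+00]), 'contact_force': array([-0.8207113 ,  0.54274974,  0.39120958]), 'wrist_torque': array([ 0.04346317, -0.02049367, -0.05053651]), 'opening': 0.9969280348646667} 11.0
side {'intrinsics': array([[483.2399506 ,   0.        , 322.27021796],
       [  0.        , 483.2399506 , 237.09463597],
       [  0.        ,   0.        ,   1.        ]]), 'view': array([[-8.16114659e-01, -5.77595173e-01, -1.84574972e-02,
         5.26619087e+02],
       [ 4.15512705e-01, -6.08698571e-01,  6.75895881e-01,
        -3.13154348e+02],
       [-4.01629250e-01,  5.43939212e-01,  7.36765959e-01,
        -7.21186147e+02],
       [ 0.00000000e+00,  0.00000000e+00,  0.00000000e+00,
         1.00000000e+00]])}
top {'intrinsics': array([[592.31667229,   0.        , 327.62916711],
       [  0.        , 592.31667229, 233.85961059],
       [  0.        ,   0.        ,   1.        ]]), 'view': array([[-7.64635123e-03, -9.99970605e-01, -5.67259611e-04,
         8.90201985e+00],
       [ 9.72914600e-01, -7.57052942e-03,  2.31040835e-01,
        -6.49022001e+02],
       [-2.31038338e-01,  1.21472421e-03,  9.72943889e-01,
        -9.58736617e+02],
       [ 0.00000000e+00,  0.00000000e+00,  0.00000000e+00,
         1.00000000e+00]])}
```

View pics/side0.png

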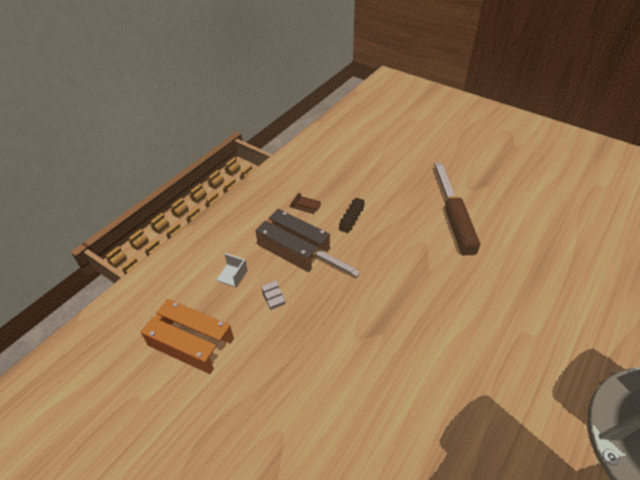

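View pics/top0.png

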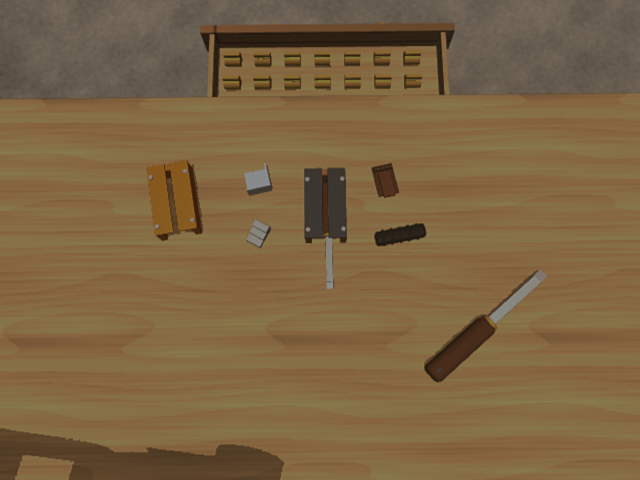

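The top view (`pics/top0.png`) has two chisel-like things: the small one in the dark guard, blade at (330,262), and a larger loose one at (485,325). There are two guards: orange at (175,200) and dark-roofed at (325,205). The small chisel in the dark-roofed guard should be the one meant. I'll confirm it in an enlarged crop.

```bash
cat > h.py <<'E'
import numpy as np,cv2
from rig import r,cams,order
def px2w(n,u,v,z):
    i=cams.camera_info(n);K=i["intrinsics"];V=i["view"]
    d=np.linalg.inv(K)@[u,v,1]; d=np.array([d[0],-d[1],-d[2]])
    R=V[:3,:3];c=-R.T@V[:3,3];w=R.T@d
    return (c+w*(z-c[2])/w[2]).round(1)
def w2px(n,p):
    i=cams.camera_info(n);K=i["intrinsics"];V=i["view"]
    q=V[:3,:3]@np.array(p,float)+V[:3,3]; q=K@[q[0],-q[1],-q[2]]
    return (q[:2]/q[2]).round(1)
E
python3 - <<'E'
import cv2,numpy as np
t=cv2.imread("pics/top0.png");s=cv2.imread("pics/side0.png")
a=cv2.resize(t[155:300,260:400],None,fx=4,fy=4,interpolation=cv2.INTER_CUBIC)
b=cv2.resize(t[145:255,130:230],None,fx=3,fy=3,interpolation=cv2.INTER_CUBIC)
cv2.imwrite("pics/crop_top.png",a)
c=cv2.resize(s[185:380,130:370],None,fx=3,fy=3,interpolation=cv2.INTER_CUBIC);cv2.imwrite("pics/crop_side.png",c)
E
```

```text
(no output)
```

View pics/crop_top.png

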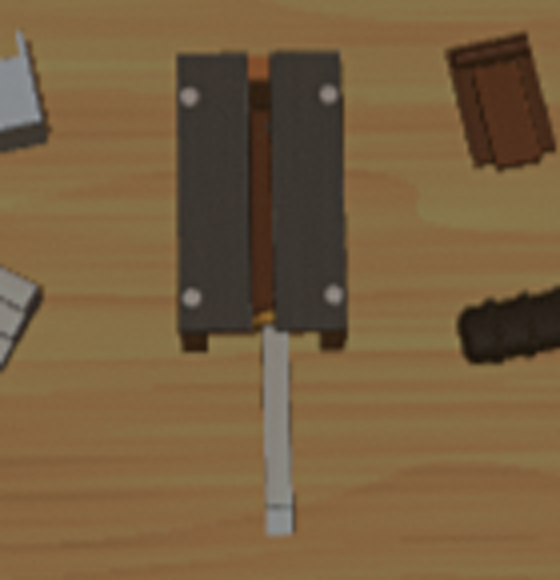

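View pics/crop_side.png

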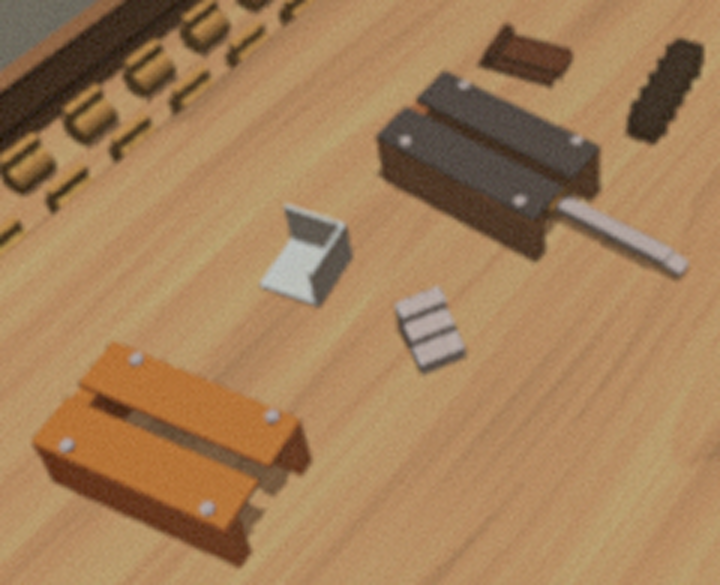

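The crops settle it. The target guard is the one at (325,205), with dark brown wooden cheeks and a grey steel roof; the other is orange all over. The small chisel sits in it, with its blade running from about (329,238) to the tip at (330,288). The loose chisel at (485,325) is larger, so it's the decoy. Now I'll measure.

```bash
python3 - <<'E'
from h import *
f=lambda x,y,z:px2w("top",260+(x-.0)/4,155+y/4,z)
for n,p in dict(BL=(178,54,47),BR=(340,52,47),FL=(180,332,47),FR=(346,332,47),tip=(280,534,11),bev=(279,505,17),bl=(276,334,17)).items(): print(n,f(*p))
for n,p in dict(tip=(684,268,13),bl=(560,203,17)).items(): print('side',n,px2w("side",130+p[0]/3,185+p[1]/3,p[2]))
for n,p in dict(FR=(600,148),FL=(528,216),BL=(378,138),BR=(447,72)).items(): print('side',n,px2w("side",130+p[0]/3,185+p[1]/3,47))
for n,(u,v) in dict(block=(258,233),corner=(258,180),clasp=(385,180),grip=(400,235),big1=(435,375),big2=(542,273)).items(): print(n,px2w("top",u,v,10))
from scipy.spatial.transform import Rotation as R
print(R.from_euler('xyz',r.sense()['tcp_rot']).as_matrix().round(3))
E
```

```text
BL [780.3  45.6  47. ]
BR [780.7 -29.2  47. ]
FL [648.6  44.5  47. ]
FR [648.1 -29.9  47. ]
tip [5.623e+02 3.000e-01 1.100e+01]
bev [574.7   0.6  17. ]
bl [654.3   1.4  17. ]
side tip [559.8   0.6  13. ]
side bl [656.1   3.6  17. ]
side FR [646.6 -30.   47. ]
side FL [650.8  44.5  47. ]
side BL [774.8  46.4  47. ]
side BR [776.2 -29.3  47. ]
block [667.4 133.5  10. ]
corner [771.1 135.5  10. ]
clasp [ 769.2 -106.1   10. ]
grip [ 661.5 -130.8   10. ]
big1 [ 407.7 -183.4   10. ]
big2 [ 588.  -388.4   10. ]
[[ 0.228 -0.    -0.974]
 [ 0.974 -0.001  0.228]
 [-0.001 -1.     0.   ]]
```

```bash
cat >> h.py <<'E'
from scipy.spatial.transform import Rotation as Ro
def go(target,yaw):
    "total tool-frame turn (deg) and shift (cm) to TCP target with tool x at world yaw, tool y down"
    s=r.sense();R=Ro.from_euler('xyz',s['tcp_rot'])
    y=np.radians(yaw);x=np.array([np.cos(y),np.sin(y),0]);yy=np.array([0,0,-1.]);T=Ro.from_matrix(np.c_[x,yy,np.cross(x,yy)])
    print("clock",round(s['clock'],2),"tcp",s['eef_pos'].round(1),"F",s['contact_force'].round(1),"op",round(s['opening'],3),"q6",s['qpos'][5].round(2))
    print("turn deg",np.degrees((R.inv()*T).as_rotvec()).round(2),"shift cm",(R.inv().apply(np.array(target)-s['eef_pos'])/10).round(2), "in target frame",(T.inv().apply(np.array(target)-s['eef_pos'])/10).round(2))
E
python3 -m crank '[[0,-1.4,0,-2.6,0,-3.05,1],[0,-1.4,0,-2.7,0,-3.0,1],[0,-1.4,0,-2.75,0,-2.9,1],[0,-1.4,0,-2.8,0,-2.85,1],[0,-1.4,0,-2.85,0,-2.8,1],[0,-1.4,0,-2.9,0,-2.7,1],[0,-1.4,0,-3.0,0,-2.65,1],[0,-1.4,0,-3.05,0,-2.6,1],[0,-1.4,0,-3.1,0,-2.5,1],[0,-1.4,0,-3.2,0,-2.4,1]]' 80
python3 -c "
from h import *
go([600,1.2,70],91)"
```

```text
clock: 0.93
eef_pos: [384.9, 280.1, 199.6]
tcp_rot: [-1.568, 0.002, 1.608]
contact_force: [0.6, 0.9, 0.7]
opening: 1.001
clock 0.93 tcp [384.9 280.1 199.6] F [0.6 0.9 0.7] op 1.001 q6 -0.98
turn deg [-0.18  1.1  -0.1 ] shift cm [-28.64  12.94 -20.51] in target frame [-28.26  12.96 -21.02]
```

```bash
python3 -m crank '[[0,0.1,0,-2.85,1.3,-2.1,1],[0,0.1,0,-2.85,1.3,-2.1,1],[0,0.1,0,-2.85,1.3,-2.1,1],[0,0.1,0,-2.85,1.3,-2.1,1],[0,0.1,0,-2.85,1.3,-2.1,1],[0,0.1,0,-2.85,1.3,-2.1,1],[0,0.1,0,-2.85,1.3,-2.1,1],[0,0.1,0,-2.85,1.3,-2.1,1],[0,0.1,0,-2.8,1.3,-2.1,1],[0,0.1,0,-2.8,1.3,-2.1,1]]'
python3 -c "
from h import *
go([600,1.2,13],91)"
```

```text
clock: 1.77
eef_pos: [612.6, -14.9, 65.7]
tcp_rot: [-1.572, -0.001, 1.589]
contact_force: [-0.0, 0.7, 0.3]
opening: 1.005
clock 1.77 tcp [612.6 -14.9  65.7] F [-0.   0.7  0.3] op 1.005 q6 -1.62
turn deg [0.08 0.06 0.08] shift cm [1.62 5.27 1.23] in target frame [1.63 5.27 1.23]
```

```bash
python3 -m crank '[[0,0,0,0.8,0,0.6,1],[0,0,0,0.8,0,0.6,1],[0,0,0,0,1,0,1],[0,0,0,0,1,0,1],[0,0,0,0,1,0,1],[0,0,0,0,0.6,0,1],[0,0,0,0,0.4,0,1],[0,0,0,0,0.3,0,1],[0,0,0,0,0.2,0,1],[0,0,0,0,0,0,1]]'
python3 - <<'E'
from h import *
go([600,1.2,13],91)
a=cams.grab_frame("side");cv2.imwrite("pics/s1.png",cv2.resize(a[150:350,200:440],None,fx=3,fy=3))
E
```

```text
clock: 2.6
eef_pos: [599.6, -1.5, 11.8]
tcp_rot: [-1.568, -0.0, 1.588]
contact_force: [-0.9, 0.4, -0.7]
opening: 1.001
clock 2.6 tcp [599.6  -1.5  11.8] F [-0.9  0.4 -0.7] op 1.001 q6 -1.59
turn deg [-0.17 -0.02  0.02] shift cm [ 0.27 -0.12 -0.05] in target frame [ 0.27 -0.12 -0.05]
```

View pics/s1.png

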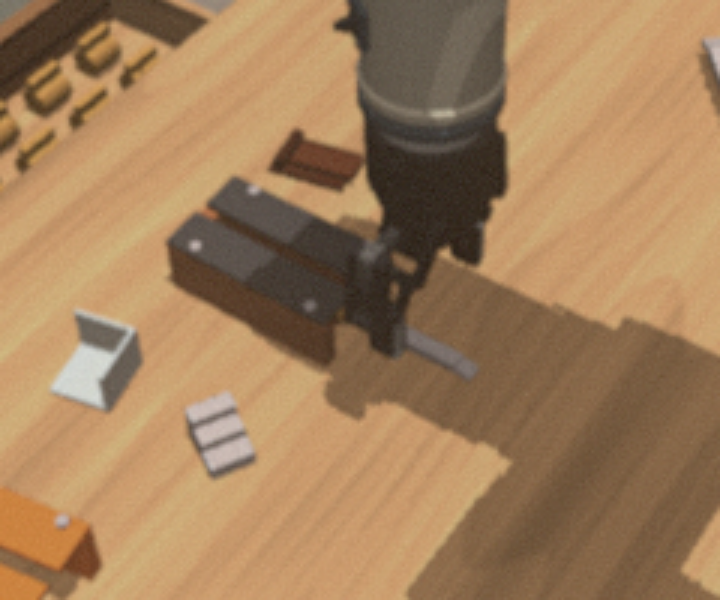

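The side view shows the fingers straddling the blade, with the tip at about crop (475,370) and the fingers clear of the guard. Next I centre and close.

```bash
python3 -m crank '[[0,0,0,0.25,-0.15,0,1],[0,0,0,0,0,0,-1],[0,0,0,0,0,0,-1],[0,0,0,0,0,0,-1],[0,0,0,0,0,0,-1],[0,0,0,0,0,0,-1],[0,0,0,0,0,0,-1],[0,0,0,0,0,0,-1],[0,0,0,0,0,0,-1],[0,0,0,0,0,0,-1]]' 80
python3 -c "
from h import *
go([460,1.2,13],91)"
```

```text
clock: 3.48
eef_pos: [601.3, 1.1, 15.7]
tcp_rot: [-1.572, -0.0, 1.588]
contact_force: [0.0, -0.3, 0.2]
opening: 0.001
clock 3.48 tcp [601.3   1.1  15.7] F [ 0.  -0.3  0.2] op 0.001 q6 -1.59
turn deg [ 0.05 -0.04  0.01] shift cm [ 0.25  0.25 14.13] in target frame [ 0.26  0.27 14.13]
```

```bash
python3 - <<'E'
from h import *
a=cams.grab_frame("side");b=cams.grab_frame("top")
a=cv2.resize(a[220:320,270:390],None,fx=5,fy=5);b=cv2.resize(b[200:320,270:390],None,fx=4,fy=4)
cv2.imwrite("pics/s2.png",a);cv2.imwrite("pics/t2.png",b)
E
```

```text
(no output)
```

View pics/s2.png

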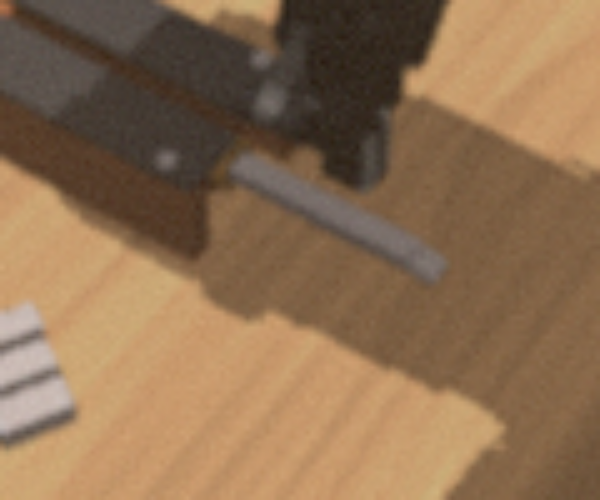

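View pics/t2.png

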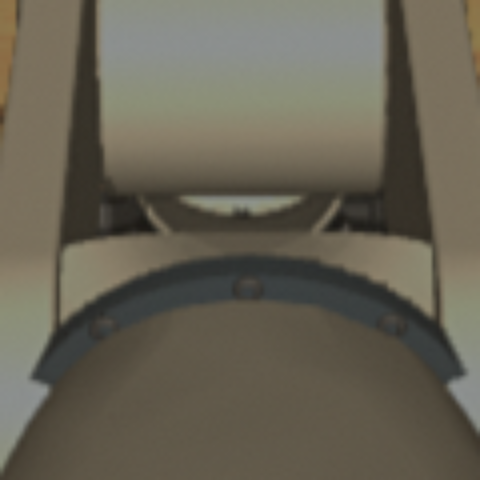

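```bash
python3 - <<'E'
from h import *
print(r.sense()['eef_pos'])
for p in [(601,1,5),(601,1,13),(601,1,26),(601,1,17),(601,-20,5),(601,-30,5),(561,1,13)]: print(p,w2px("side",p))
for z in (4.7,15,20,25,30): print(z,px2w("side",270+360/5,220+185/5,z))
c=cams.camera_info("side")["view"];print(-c[:3,:3].T@c[:3,3])
E
```

```text
[601.31540125   1.0672968   15.61785503]
(601, 1, 5) [340.2 267.7]
(601, 1, 13) [340.2 265.1]
(601, 1, 26) [340.2 260.9]
(601, 1, 17) [340.2 263.8]
(601, -20, 5) [346. 261.]
(601, -30, 5) [348.7 257.8]
(561, 1, 13) [357.3 274.2]
4.7 [613.5 -24.3   4.7]
15 [608.8 -17.   15. ]
20 [606.5 -13.5  20. ]
25 [604.2  -9.9  25. ]
30 [601.9  -6.4  30. ]
[270.2517154  505.83746309 752.72520713]
```

```bash
python3 - <<'E'
from h import *
for z in (1,10,20,30):
  for y in (48,-52): print(z,y,w2px("side",(600,y,z)))
E
python3 - <<'E'
import cv2
a=cv2.imread("pics/s1.png")
cv2.imwrite("pics/s1b.png",cv2.resize(a[200:400,300:540],None,fx=3,fy=3))
E
```

```text
1 48 [327.  284.8]
1 -52 [355.  252.5]
10 48 [327. 282.]
10 -52 [355.1 249.6]
20 48 [326.9 278.8]
20 -52 [355.3 246.3]
30 48 [326.9 275.6]
30 -52 [355.4 243. ]
```

View pics/s1b.png

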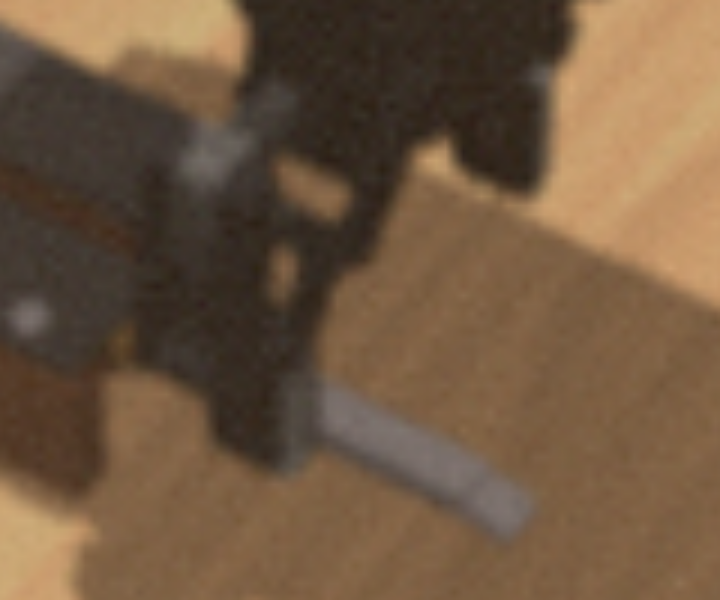

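The picture and the empty grip (opening 0.001, blade unmoved) show the fingers closed above the blade. They stand about 30–40 mm higher than the reported TCP suggests. I'll open, go down a little with a force check, and measure where the fingertips really are.

```bash
python3 -m crank '[[0,0,0,0,0,0,1],[0,0,0,0,0,0,1],[0,0,0,0,0,0,1],[0,0,0,0,0,0,1],[0,0,0,0,0,0,1],[0,0,0,0,0.3,0,1],[0,0,0,0,0.3,0,1],[0,0,0,0,0.2,0,1],[0,0,0,0,0.1,0,1],[0,0,0,0,0,0,1]]'
python3 - <<'E'
from h import *
go([600,1.2,13],91)
a=cams.grab_frame("side")
cv2.imwrite("pics/s3.png",cv2.resize(a[150:310,270:430],None,fx=3.7,fy=3.7,interpolation=cv2.INTER_CUBIC))
E
```

```text
clock: 4.42
eef_pos: [601.2, 1.1, 5.4]
tcp_rot: [-1.571, -0.0, 1.588]
contact_force: [-0.2, 0.2, -0.7]
opening: 1.001
clock 4.42 tcp [601.2   1.1   5.4] F [-0.2  0.2 -0.7] op 1.001 q6 -1.59
turn deg [ 0.03 -0.04  0.01] shift cm [ 0.02 -0.76  0.12] in target frame [ 0.02 -0.76  0.12]
```

View pics/s3.png

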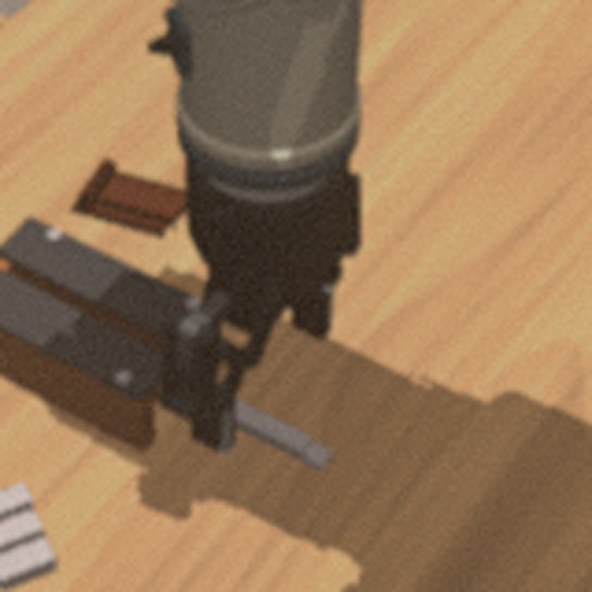

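```bash
python3 -m crank '[[0,0,0,0,0.2,0,1],[0,0,0,0,0.2,0,1],[0,0,0,0,0.2,0,1],[0,0,0,0,0.2,0,1],[0,0,0,0,0.2,0,1],[0,0,0,0,0.1,0,1],[0,0,0,0,0,0,1],[0,0,0,0,0,0,1],[0,0,0,0,0,0,1],[0,0,0,0,0,0,1]]'
python3 - <<'E'
from h import *
go([600,1.2,13],91)
a=cams.grab_frame("side")
cv2.imwrite("pics/s4.png",cv2.resize(a[200:310,290:400],None,fx=5,fy=5,interpolation=cv2.INTER_CUBIC))
E
```

```text
clock: 5.3
eef_pos: [601.2, 1.1, -6.8]
tcp_rot: [-1.571, -0.0, 1.588]
contact_force: [0.7, 0.1, 0.2]
opening: 1.001
clock 5.3 tcp [601.2   1.1  -6.8] F [0.7 0.1 0.2] op 1.001 q6 -1.59
turn deg [ 0.02 -0.04  0.01] shift cm [ 0.02 -1.98  0.12] in target frame [ 0.02 -1.98  0.12]
```

View pics/s4.png

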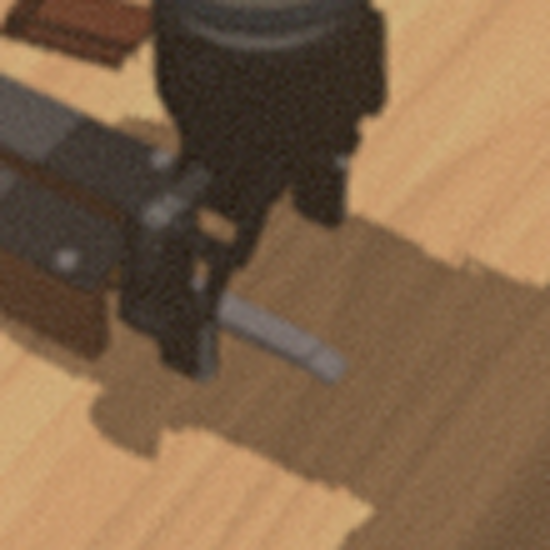

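```bash
python3 -m crank '[[0,0,0,0,0.2,0,1],[0,0,0,0,0.2,0,1],[0,0,0,0,0.2,0,1],[0,0,0,0,0.2,0,1],[0,0,0,0,0.2,0,1],[0,0,0,0,0.2,0,1],[0,0,0,0,0.2,0,1],[0,0,0,0,0.1,0,1],[0,0,0,0,0,0,1],[0,0,0,0,0,0,1]]'
python3 - <<'E'
from h import *
go([600,1.2,13],91)
a=cams.grab_frame("side")
cv2.imwrite("pics/s5.png",cv2.resize(a[200:310,290:400],None,fx=5,fy=5,interpolation=cv2.INTER_CUBIC))
for z in (10,20,30): print(w2px("side",(590,48,z)),w2px("side",(590,-52,z)))
E
```

```text
clock: 6.18
eef_pos: [601.2, 1.1, -23.6]
tcp_rot: [-1.571, -0.0, 1.588]
contact_force: [-0.3, 0.2, -0.3]
opening: 0.998
clock 6.18 tcp [601.2   1.1 -23.6] F [-0.3  0.2 -0.3] op 0.998 q6 -1.59
turn deg [ 0.02 -0.04  0.01] shift cm [ 0.01 -3.66  0.11] in target frame [ 0.01 -3.66  0.12]
[331.3 284.4] [359.3 251.7]
[331.2 281.2] [359.5 248.4]
[331.2 278. ] [359.6 245.1]
```

View pics/s5.png

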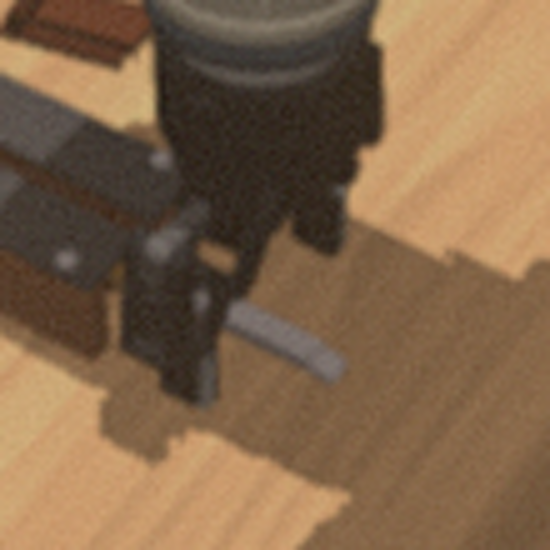

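```bash
python3 -m crank '[[0,0,0,0,0.1,0,1],[0,0,0,0,0,0,-1],[0,0,0,0,0,0,-1],[0,0,0,0,0,0,-1],[0,0,0,0,0,0,-1],[0,0,0,0,0,0,-1],[0,0,0,0,0,0,-1],[0,0,0,0,0,0,-1],[0,0,0,0,0,0,-1],[0,0,0,0,0,0,-1]]' 80
python3 - <<'E'
from h import *
go([600,1.2,13],91)
a=cams.grab_frame("side")
cv2.imwrite("pics/s6.png",cv2.resize(a[200:310,290:400],None,fx=5,fy=5,interpolation=cv2.INTER_CUBIC))
E
```

```text
clock: 7.07
eef_pos: [601.5, 1.1, -24.0]
tcp_rot: [-1.572, -0.0, 1.588]
contact_force: [-0.1, 0.5, 1.2]
opening: 0.11
clock 7.07 tcp [601.5   1.1 -24. ] F [-0.1  0.5  1.2] op 0.11 q6 -1.59
turn deg [ 0.07 -0.03  0.01] shift cm [ 0.01 -3.7   0.15] in target frame [ 0.01 -3.7   0.15]
```

View pics/s6.png

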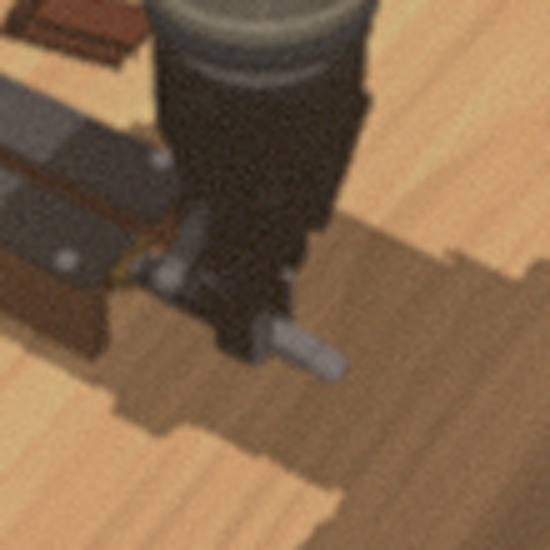

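The blade is gripped (opening 0.11). Drag it straight out.

```bash
python3 -m crank '[[0,0,0,0,0,0.5,-1],[0,0,0,0,0,1.5,-1],[0,0,0,0,0,1.8,-1],[0,0,0,0,0,1.8,-1],[0,0,0,0,0,1.8,-1],[0,0,0,0,0,1.8,-1],[0,0,0,0,0,1.8,-1],[0,0,0,0,0,1.5,-1],[0,0,0,0,0,1,-1],[0,0,0,0,0,0.5,-1]]'
python3 - <<'E'
from h import *
go([450,1.2,-24],91)
E
```

```text
clock: 7.95
eef_pos: [456.5, -1.4, -24.4]
tcp_rot: [-1.578, -0.0, 1.588]
contact_force: [1.1, -1.0, -0.6]
opening: 0.115
clock 7.95 tcp [456.5  -1.4 -24.4] F [ 1.1 -1.  -0.6] op 0.115 q6 -1.59
turn deg [ 0.42 -0.04  0.01] shift cm [ 0.27 -0.04  0.64] in target frame [ 0.27 -0.04  0.64]
```

Settle, then look at both views before releasing.

```bash
python3 -m crank '[[0.2,0,0,0,0,0,-1],[0,0,0,0,0,0.3,-1],[0,0,0,0,0,0.3,-1],[0,0,0,0,0,0,-1],[0,0,0,0,0,0,-1],[0,0,0,0,0,0,-1],[0,0,0,0,0,0,-1],[0,0,0,0,0,0,-1],[0,0,0,0,0,0,-1],[0,0,0,0,0,0,-1]]'
python3 - <<'E'
from h import *
go([450,1.2,-24],91)
a=cams.grab_frame("side")
cv2.imwrite("pics/s7.png",cv2.resize(a[180:380,230:470],None,fx=3,fy=3,interpolation=cv2.INTER_CUBIC))
E
```

```text
clock: 8.78
eef_pos: [450.9, -1.5, -24.4]
tcp_rot: [-1.573, -0.0, 1.588]
contact_force: [-2.4, -0.6, 2.3]
opening: 0.115
clock 8.78 tcp [450.9  -1.5 -24.4] F [-2.4 -0.6  2.3] op 0.115 q6 -1.59
turn deg [ 0.15 -0.04  0.01] shift cm [ 0.27 -0.04  0.08] in target frame [ 0.27 -0.04  0.08]
```

View pics/s7.png

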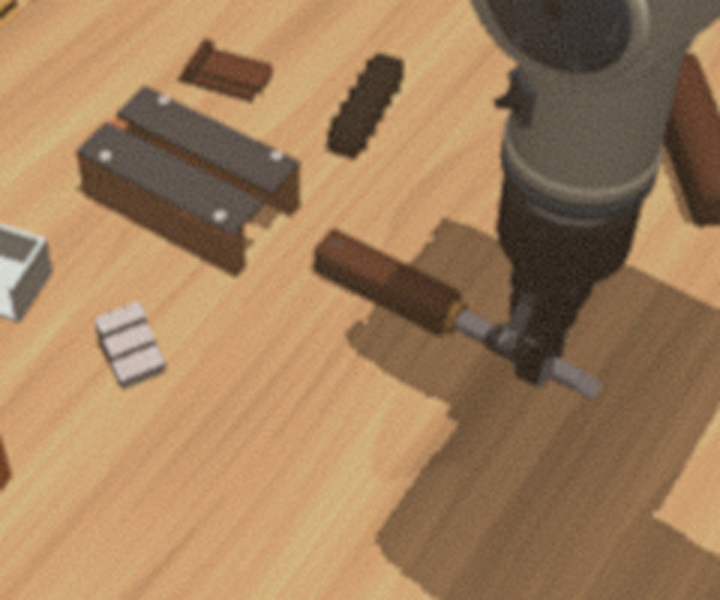

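The chisel is out of the guard and lying flat, with the handle end at crop (330,245) clear of the mouth at (255,225). Release and rise.

```bash
python3 -m crank '[[0,0,0,0,0,0,1],[0,0,0,0,0,0,1],[0,0,0,0,0,0,1],[0,0,0,0,0,0,1],[0,0,0,0,0,0,1],[0,0,0,0,0,0,1],[0,0,0,0,-1,0,1],[0,0,0,0,-2,0,1],[0,0,0,0,-3,0,1],[0,0,0,0,-3,0,1]]'
python3 -m crank '[[0,0,0,0,-3,0,1],[0,0,0,0,-3,2,1],[0,0,0,0,-3,3,1],[0,0,0,0,-3,3,1],[0,0,0,0,-2,3,1],[0,0,0,0,0,3,1],[0,0,0,0,0,1,1],[0,0,0,0,0,0,1],[0,0,0,0,0,0,1],[0,0,0,0,0,0,1]]'
python3 - <<'E'
from h import *
go([450,1.2,-24],91)
for n in("side","top"):
  a=cams.grab_frame(n); cv2.imwrite(f"pics/{n}8.png",a)
E
```

```text
clock: 9.67
eef_pos: [447.2, -1.4, 65.0]
tcp_rot: [-1.564, -0.0, 1.588]
contact_force: [0.4, -0.4, 0.0]
opening: 0.995
clock: 10.5
eef_pos: [296.9, -4.1, 221.7]
tcp_rot: [-1.585, 0.0, 1.588]
contact_force: [1.5, 0.6, 1.4]
opening: 0.999
clock 10.5 tcp [296.9  -4.1 221.7] F [1.5 0.6 1.4] op 0.999 q6 -1.61
turn deg [ 0.82 -0.04 -0.02] shift cm [  0.28  24.79 -14.96] in target frame [  0.26  24.57 -15.32]
```

View pics/side8.png

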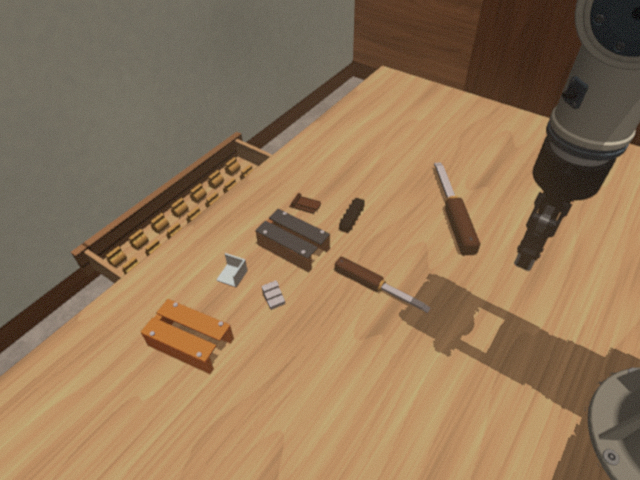

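View pics/top8.png

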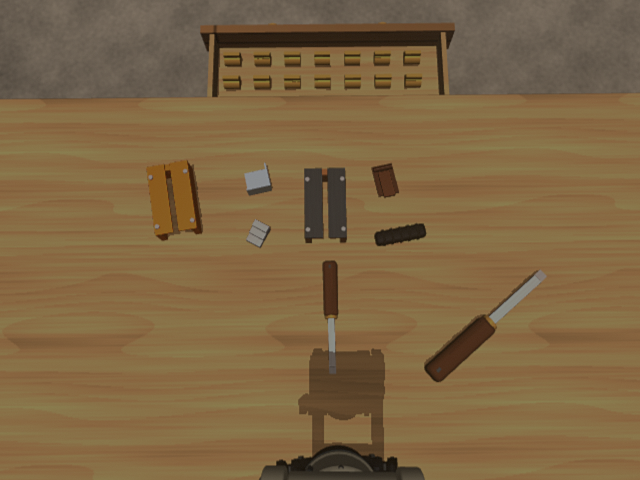

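Both views show the small chisel lying loose on the desk. In the top view the handle end is at (330,262), the collar at (331,317) and the tip at (333,372). The other pieces haven't moved. Now I'll measure the chisel.

```bash
python3 - <<'E'
from h import *
t=cv2.imread("pics/top8.png")
cv2.imwrite("pics/t8c.png",cv2.resize(t[250:390,270:400],None,fx=4,fy=4,interpolation=cv2.INTER_CUBIC))
for y in (48,-52): print(w2px("side",(286,y-4,224)),w2px("side",(286,y-4,264)))
E
```

```text
[519.2 289.1] [528.  270.5]
[543.7 243.2] [552.9 224. ]
```

View pics/t8c.png

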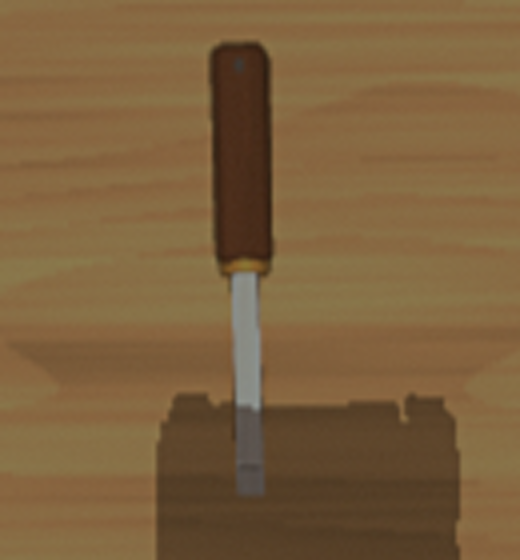

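```bash
python3 - <<'E'
from h import *
f=lambda x,y,z:px2w("top",270+x/4,250+y/4,z)
tip=f(250,494,11);end=f(240,43,22);col=f(245.5,272,17);print(tip,col,end,np.degrees(np.arctan2(*(end-tip)[1::-1])))
go([566,1,40],91)
E
```

```text
[411.7  -2.8  11. ] [508.3  -1.7  17. ] [ 6.115e+02 -1.000e-01  2.200e+01] 0.7742201649280623
clock 10.6 tcp [297.1  -4.1 221.4] F [ 0.6 -0.3  0. ] op 1.005 q6 -1.61
turn deg [ 0.77 -0.03 -0.02] shift cm [  0.06  18.5  -26.65] in target frame [  0.04  18.14 -26.89]
```

```bash
python3 -m crank '[[0.4,0,0,0,0,-2.7,1],[0.3,0,0,0,1,-2.7,1],[0,0,0,0,2,-2.7,1],[0,0,0,0,2,-2.7,1],[0,0,0,0,2.5,-2.7,1],[0,0,0,0.1,2.5,-2.7,1],[0,0,0,0.1,2.5,-2.7,1],[0,0,0,0.1,2.5,-2.7,1],[0,0,0,0,2,-2.7,1],[0,0,0,0,0,-1.5,1]]'
python3 - <<'E'
from h import *
go([566,-.8,-24],90.8)
E
```

```text
clock: 11.43
eef_pos: [571.0, 4.0, 34.9]
tcp_rot: [-1.565, 0.0, 1.588]
contact_force: [-0.4, -0.3, -0.5]
opening: 0.996
clock 11.43 tcp [571.    4.   34.9] F [-0.4 -0.3 -0.5] op 0.996 q6 -1.58
turn deg [-0.32  0.18 -0.02] shift cm [-0.46  5.89  0.48] in target frame [-0.47  5.89  0.51]
```

```bash
python3 -m crank '[[-0.3,0,0,-0.45,0,0.3,1],[0,0,0,0,0.8,0.1,1],[0,0,0,0,1,0,1],[0,0,0,0,1,0,1],[0,0,0,0,1,0,1],[0,0,0,0,0.7,0,1],[0,0,0,0,0.6,0,1],[0,0,0,0,0.3,0,1],[0,0,0,0,0,0,1],[0,0,0,0,0,0,1]]'
python3 - <<'E'
from h import *
go([566,-.8,-24],90.8)
a=cams.grab_frame("side")
cv2.imwrite("pics/s9.png",cv2.resize(a[180:380,230:470],None,fx=3,fy=3,interpolation=cv2.INTER_CUBIC))
E
```

```text
clock: 12.27
eef_pos: [566.3, -0.4, -31.4]
tcp_rot: [-1.562, 0.0, 1.588]
contact_force: [0.1, -0.0, -0.3]
opening: 0.999
clock 12.27 tcp [ 5.663e+02 -4.000e-01 -3.140e+01] F [ 0.1 -0.  -0.3] op 0.999 q6 -1.59
turn deg [-0.5   0.19 -0.  ] shift cm [-0.04 -0.74  0.04] in target frame [-0.04 -0.74  0.03]
```

View pics/s9.png

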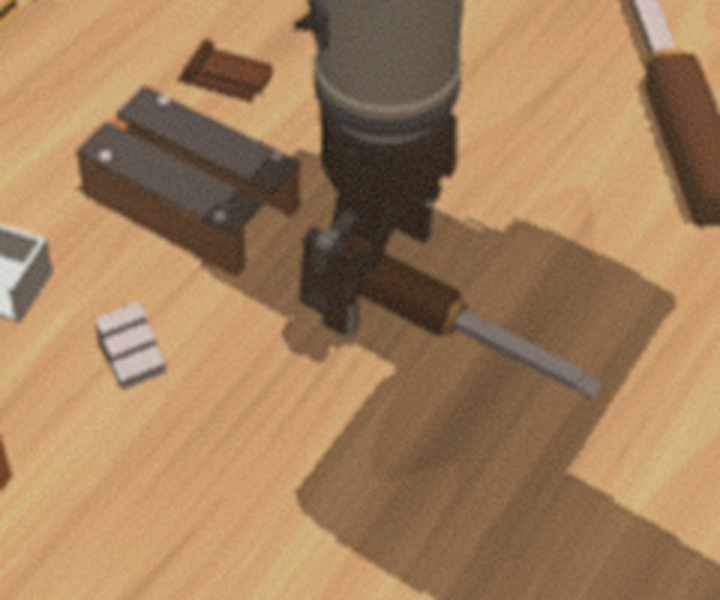

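The fingers straddle the handle (crop (375,270)). Come up a little, then grip.

```bash
python3 -m crank '[[-0.4,0,0,0,-0.55,0,1],[0,0,0,0,0,0,-1],[0,0,0,0,0,0,-1],[0,0,0,0,0,0,-1],[0,0,0,0,0,0,-1],[0,0,0,0,0,0,-1],[0,0,0,0,0,0,-1],[0,0,0,0,0,0,-1],[0,0,0,0,0,0,-1],[0,0,0,0,0,0,-1]]' 90
python3 - <<'E'
from h import *
go([480,0,20],90.8)
E
```

```text
clock: 13.15
eef_pos: [568.6, -0.4, -22.3]
tcp_rot: [-1.575, 0.0, 1.588]
contact_force: [0.1, -0.3, 2.1]
opening: 0.281
clock 13.15 tcp [ 5.686e+02 -4.000e-01 -2.230e+01] F [ 0.1 -0.3  2.1] op 0.281 q6 -1.59
turn deg [ 0.25  0.19 -0.01] shift cm [ 0.19 -4.27  8.84] in target frame [ 0.16 -4.23  8.86]
```

```bash
python3 -m crank '[[0,0,0,0,-0.5,0,-1],[0,0,0,0,-1,0,-1],[0,0,0,0,-1,0,-1],[0,0,0,0,-0.5,1,-1],[0,0,0,0,0,1.5,-1],[0,0,0,0,0,1.8,-1],[0,0,0,0,0,1.8,-1],[0,0,0,0,0,1.8,-1],[0,0,0,0,0,1,-1],[0,0,0,0,0,0.5,-1]]'
python3 - <<'E'
from h import *
go([470,0,10],-90)
a=cams.grab_frame("side")
cv2.imwrite("pics/s10.png",cv2.resize(a[180:380,250:490],None,fx=3,fy=3,interpolation=cv2.INTER_CUBIC))
E
```

```text
clock: 13.98
eef_pos: [469.4, -2.1, 13.8]
tcp_rot: [-1.579, 0.0, 1.588]
contact_force: [0.4, 0.1, -2.5]
opening: 0.281
clock 13.98 tcp [469.4  -2.1  13.8] F [ 0.4  0.1 -2.5] op 0.281 q6 -1.6
turn deg [-2.00e-02 -1.79e+02 -7.60e-01] shift cm [ 0.21  0.38 -0.06] in target frame [-0.21  0.38  0.06]
```

View pics/s10.png

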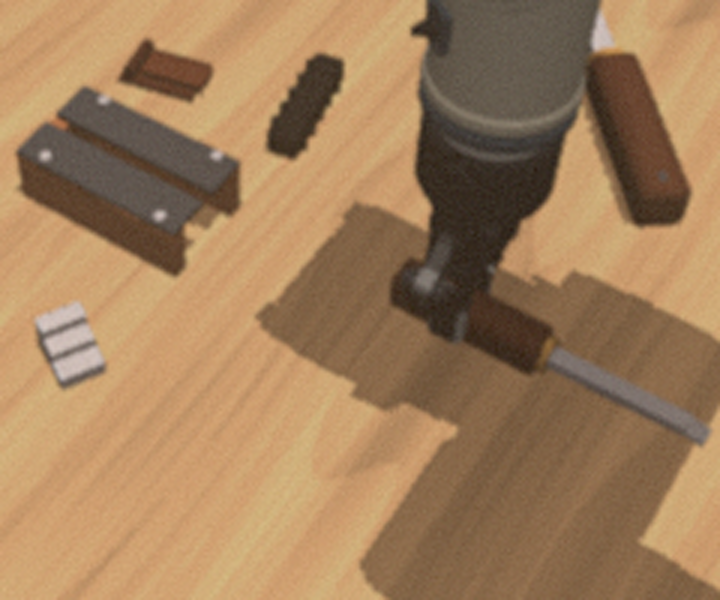

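The chisel is held level and clear of everything. Now the half turn.

```bash
python3 -m crank '[[0.4,2,0,0,0,0,-1],[0,4,0,0,0,0,-1],[0,6,0,0,0,0,-1],[0,7,0,0,0,0,-1],[0,7,0,0,0,0,-1],[0,7,0,0,0,0,-1],[0,7,0,0,0,0,-1],[0,7,0,0,0,0,-1],[0,7,0,0,0,0,-1],[0,7,0,0,0,0,-1]]'
python3 -m crank '[[0,7,0,0,0,0,-1],[0,7,0,0,0,0,-1],[0,7,0,0,0,0,-1],[0,7,0,0,0,0,-1],[0,7,0,0,0,0,-1],[0,7,0,0,0,0,-1],[0,7,0,0,0,0,-1],[0,7,0,0,0,0,-1],[0,7,0,0,0,0,-1],[0,7,0,0,0,0,-1]]'
python3 - <<'E'
from h import *
go([470,0,10],-90)
E
```

```text
clock: 14.87
eef_pos: [478.4, -2.2, 17.2]
tcp_rot: [-1.577, -0.01, 0.497]
contact_force: [-0.4, -1.0, -1.4]
opening: 0.283
clock: 15.7
eef_pos: [489.5, -2.2, 20.1]
tcp_rot: [-1.556, -0.017, -0.753]
contact_force: [-0.4, -0.1, -1.8]
opening: 0.279
clock 15.7 tcp [489.5  -2.2  20.1] F [-0.4 -0.1 -1.8] op 0.279 q6 0.75
turn deg [-1.21 46.87  0.56] shift cm [-1.59  0.97 -1.18] in target frame [-0.22  1.01 -1.95]
```

```bash
python3 -m crank '[[-0.3,7,0,-0.5,0,-0.4,-1],[-0.3,7,0,-0.5,0,-0.4,-1],[-0.2,7,0,-0.4,0,-0.5,-1],[-0.2,7,0,-0.2,0,-0.5,-1],[-0.1,7,0,-0.2,0,-0.6,-1],[0,6,0,-0.1,0,-0.6,-1],[0,4,0,0,0,-0.2,-1],[0,1.5,0,0,0,0,-1],[0,0,0,0,0,0,-1],[0,0,0,0,0,0,-1]]'
python3 - <<'E'
from h import *
go([470,0,10],-90)
for n in("side","top"):
  a=cams.grab_frame(n); cv2.imwrite(f"pics/{n}11.png",a)
cv2.imwrite("pics/s11.png",cv2.resize(cv2.imread("pics/side11.png")[180:380,230:470],None,fx=3,fy=3,interpolation=cv2.INTER_CUBIC))
cv2.imwrite("pics/t11.png",cv2.resize(cv2.imread("pics/top11.png")[150:350,230:430],None,fx=3,fy=3,interpolation=cv2.INTER_CUBIC))
E
```

```text
clock: 16.53
eef_pos: [459.4, -0.2, 22.2]
tcp_rot: [-1.554, -0.011, -1.596]
contact_force: [-0.4, 0.2, -2.1]
opening: 0.288
clock 16.53 tcp [ 4.594e+02 -2.000e-01  2.220e+01] F [-0.4  0.2 -2.1] op 0.288 q6 1.62
turn deg [-0.94 -1.43  0.62] shift cm [-0.06  1.23  1.04] in target frame [-0.02  1.22  1.06]
```

View pics/s11.png

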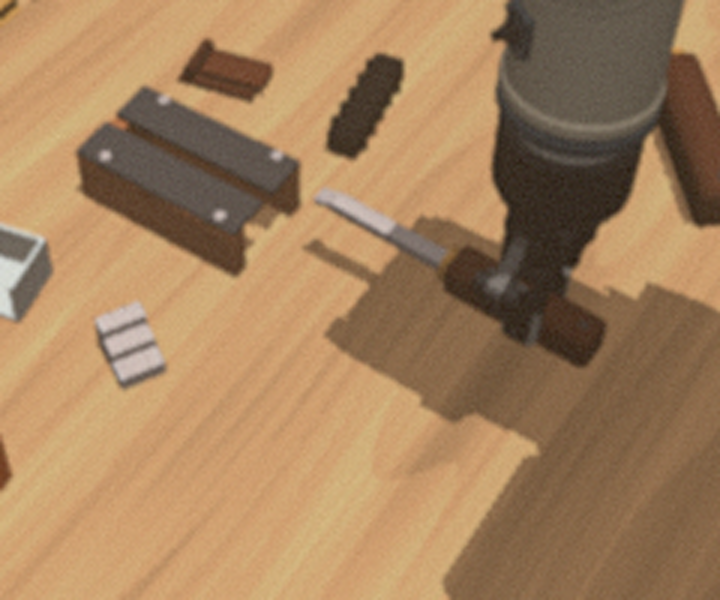

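View pics/t11.png

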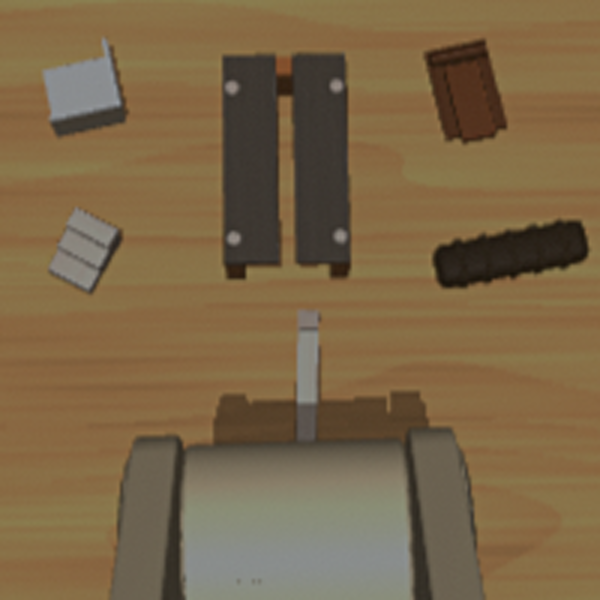

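The chisel now points at the guard, with its tip at about (333,256) in the full top image, a little right of the guard's centre line. Next I square it up, shift left and lower.

```bash
python3 -m crank '[[-0.5,-0.8,0.3,-0.2,0.3,0,-1],[-0.5,-0.7,0.3,-0.2,0.5,0.3,-1],[0,0,0,-0.2,0.6,0.3,-1],[0,0,0,-0.1,0.6,0.3,-1],[0,0,0,-0.05,0.6,0.3,-1],[0,0,0,0,0.3,0.2,-1],[0,0,0,0,0.2,0.1,-1],[0,0,0,0,0,0,-1],[0,0,0,0,0,0,-1],[0,0,0,0,0,0,-1]]'
python3 - <<'E'
from h import *
go([475,7.5,-20],-89.8)
E
```

```text
clock: 17.47
eef_pos: [476.6, 8.2, -13.6]
tcp_rot: [-1.575, 0.001, -1.564]
contact_force: [-0.8, -0.4, -1.2]
opening: 0.285
clock 17.47 tcp [476.6   8.2 -13.6] F [-0.8 -0.4 -1.2] op 0.285 q6 1.58
turn deg [ 0.24  0.22 -0.05] shift cm [ 0.07  0.64 -0.16] in target frame [ 0.07  0.64 -0.16]
```

```bash
python3 -m crank '[[0.2,0.2,0,0.05,0.2,0,-1],[0,0,0,0,0.2,0,-1],[0,0,0,0,0.1,0,-1],[0,0,0,0,0,0,-1],[0,0,0,0,0,0,-1],[0,0,0,0,0,0,-1],[0,0,0,0,0,0,-1],[0,0,0,0,0,0,-1],[0,0,0,0,0,0,-1],[0,0,0,0,0,0,-1]]'
python3 - <<'E'
from h import *
go([596,7.5,-21],-89.8)
for n in("side","top"):
  a=cams.grab_frame(n); cv2.imwrite(f"pics/{n}12.png",a)
cv2.imwrite("pics/s12.png",cv2.resize(cv2.imread("pics/side12.png")[180:330,250:430],None,fx=4,fy=4,interpolation=cv2.INTER_CUBIC))
cv2.imwrite("pics/t12.png",cv2.resize(cv2.imread("pics/top12.png")[150:300,270:390],None,fx=4,fy=4,interpolation=cv2.INTER_CUBIC))
E
```

```text
clock: 18.3
eef_pos: [476.8, 7.6, -18.0]
tcp_rot: [-1.569, 0.001, -1.568]
contact_force: [0.7, 0.1, -1.5]
opening: 0.284
clock 18.3 tcp [476.8   7.6 -18. ] F [ 0.7  0.1 -1.5] op 0.284 q6 1.58
turn deg [-0.08 -0.02 -0.05] shift cm [ 0.04  0.31 11.92] in target frame [ 0.05  0.3  11.92]
```

View pics/s12.png

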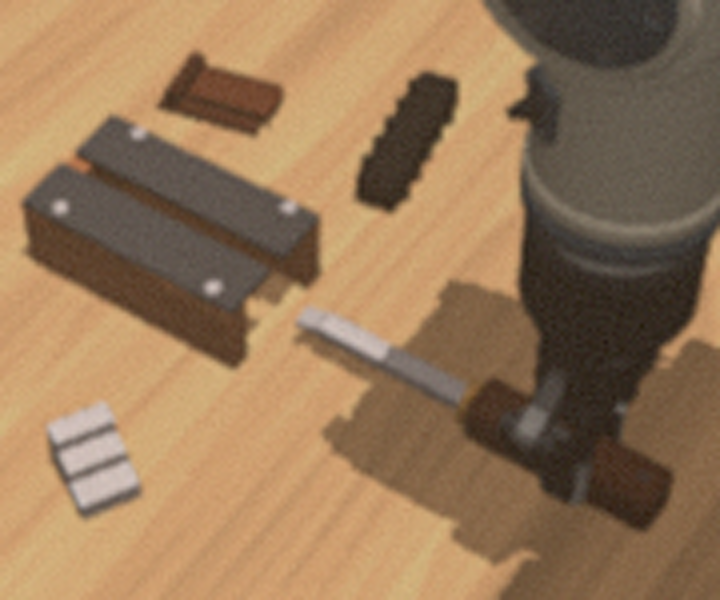

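View pics/t12.png

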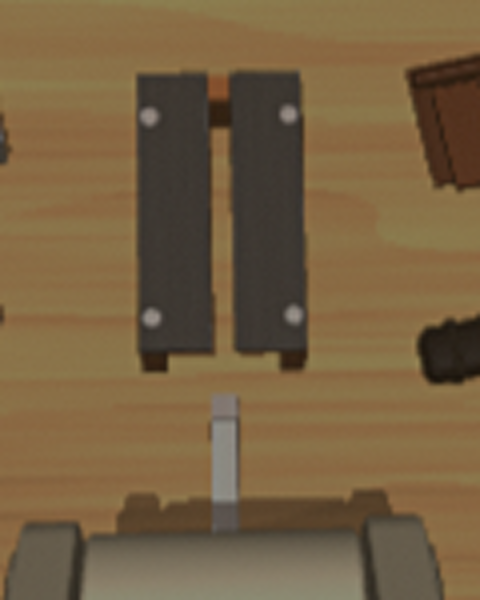

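The blade tip at crop (225,397) lines up with the slit centre (223,350) and sits low enough for the mouth. Insert.

```bash
python3 -m crank '[[0,0,0,0,0,0.5,-1],[0,0,0,0,0,1.2,-1],[0,0,0,0,0,1.4,-1],[0,0,0,0,0,1.4,-1],[0,0,0,0,0,1.4,-1],[0,0,0,0,0,1.4,-1],[0,0,0,0,0,1.3,-1],[0,0,0,0,0,1.2,-1],[0,0,0,0,0,0.6,-1],[0,0,0,0,0,0.3,-1]]'
python3 - <<'E'
from h import *
go([596,7.5,-22],-89.8)
E
```

```text
clock: 19.23
eef_pos: [596.5, 7.9, -17.8]
tcp_rot: [-1.566, 0.001, -1.568]
contact_force: [-0.5, 0.0, -1.1]
opening: 0.284
clock 19.23 tcp [596.5   7.9 -17.8] F [-0.5  0.  -1.1] op 0.284 q6 1.58
turn deg [-0.27 -0.02 -0.05] shift cm [ 0.04  0.42 -0.05] in target frame [ 0.04  0.42 -0.05]
```

Now lower it to the desk, watching the force.

```bash
python3 -m crank '[[-0.2,0,0,0,0.1,0,-1],[0,0,0,0,0.1,0,-1],[0,0,0,0,0.1,0,-1],[0,0,0,0,0,0,-1],[0,0,0,0,0,0,-1],[0,0,0,0,0,0,-1],[0,0,0,0,0,0,-1],[0,0,0,0,0,0,-1],[0,0,0,0,0,0,-1],[0,0,0,0,0,0,-1]]'
python3 - <<'E'
from h import *
go([596,7.5,-22],-89.8)
for n in("side",):
  a=cams.grab_frame(n); cv2.imwrite(f"pics/{n}13.png",a)
cv2.imwrite("pics/s13.png",cv2.resize(cv2.imread("pics/side13.png")[200:320,240:400],None,fx=5,fy=5,interpolation=cv2.INTER_CUBIC))
E
```

```text
clock: 20.07
eef_pos: [594.2, 7.9, -21.6]
tcp_rot: [-1.573, 0.001, -1.568]
contact_force: [-0.3, -0.0, -1.5]
opening: 0.282
clock 20.07 tcp [594.2   7.9 -21.6] F [-0.3 -0.  -1.5] op 0.282 q6 1.58
turn deg [ 0.12 -0.02 -0.05] shift cm [0.04 0.04 0.18] in target frame [0.04 0.04 0.18]
```

View pics/s13.png

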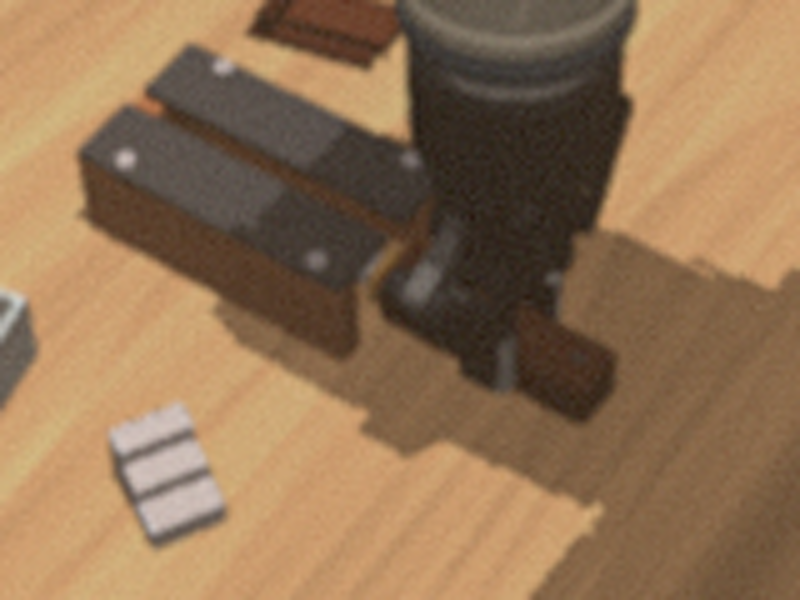

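The blade is inside, with the collar about at the mouth (crop (385,265)). Go a few mm deeper, then down to contact.

```bash
python3 -m crank '[[0,0,0,0,0,0.2,-1],[0,0,0,0,0,0.2,-1],[0,0,0,0,0,0.2,-1],[0,0,0,0,0,0.1,-1],[0,0,0,0,0.05,0,-1],[0,0,0,0,0.05,0,-1],[0,0,0,0,0.05,0,-1],[0,0,0,0,0,0,-1],[0,0,0,0,0,0,-1],[0,0,0,0,0,0,-1]]'
python3 - <<'E'
from h import *
go([602,7.5,-22],-89.8)
E
```

```text
clock: 20.95
eef_pos: [602.5, 7.9, -22.1]
tcp_rot: [-1.572, 0.001, -1.568]
contact_force: [0.4, 0.1, -2.2]
opening: 0.282
clock 20.95 tcp [602.5   7.9 -22.1] F [ 0.4  0.1 -2.2] op 0.282 q6 1.58
turn deg [ 0.08 -0.01 -0.05] shift cm [ 0.04 -0.01 -0.05] in target frame [ 0.04 -0.01 -0.05]
```

```bash
python3 -m crank '[[0,0,0,0,0.1,0,-1],[0,0,0,0,0.05,0,-1],[0,0,0,0,0.05,0,-1],[0,0,0,0,0,0,-1],[0,0,0,0,0,0,-1],[0,0,0,0,0,0,-1],[0,0,0,0,0,0,-1],[0,0,0,0,0,0,-1],[0,0,0,0,0,0,-1],[0,0,0,0,0,0,-1]]'
```

```text
clock: 21.78
eef_pos: [602.5, 8.0, -22.3]
tcp_rot: [-1.572, 0.001, -1.567]
contact_force: [-0.6, -0.2, 1.3]
opening: 0.288
```

The vertical force went from −2.2 to +1.3 N, so the chisel is on the desk. Release, rise, then back away.

```bash
python3 -m crank '[[0,0,0,0,0,0,1],[0,0,0,0,0,0,1],[0,0,0,0,0,0,1],[0,0,0,0,0,0,1],[0,0,0,0,0,0,1],[0,0,0,0,0,0,1],[0,0,0,0,-1,0,1],[0,0,0,0,-2,0,1],[0,0,0,0,-2.5,0,1],[0,0,0,0,-2.5,0,1]]'
python3 -m crank '[[0,0,0,0,-2.5,0,1],[0,0,0,0,-2.5,-1,1],[0,0,0,0,-2,-3,1],[0,0,0,0,-2,-3.5,1],[0,0,0,0,-2,-3.5,1],[0,0,0,0,-2,-3.5,1],[0,0,0,0,0,-3.5,1],[0,0,0,0,0,-3.5,1],[0,0,0,0,0,-3,1],[0,0,0,0,0,-2,1]]'
python3 - <<'E'
from h import *
go([602,7.5,-22],-89.8)
for n in("side","top"):
  a=cams.grab_frame(n); cv2.imwrite(f"pics/{n}14.png",a)
cv2.imwrite("pics/s14.png",cv2.resize(cv2.imread("pics/side14.png")[180:340,220:400],None,fx=3.7,fy=3.7,interpolation=cv2.INTER_CUBIC))
cv2.imwrite("pics/t14.png",cv2.resize(cv2.imread("pics/top14.png")[150:300,240:440],None,fx=4,fy=4,interpolation=cv2.INTER_CUBIC))
E
```

```text
clock: 22.62
eef_pos: [598.7, 7.9, 56.1]
tcp_rot: [-1.582, 0.001, -1.568]
contact_force: [0.6, 0.1, 0.6]
opening: 1.0
clock: 23.45
eef_pos: [331.6, 6.9, 204.1]
tcp_rot: [-1.561, 0.001, -1.568]
contact_force: [0.5, -0.1, 0.3]
opening: 0.999
clock 23.45 tcp [331.6   6.9 204.1] F [ 0.5 -0.1  0.3] op 0.999 q6 1.58
turn deg [-0.58 -0.02 -0.05] shift cm [ 0.04 22.89 26.81] in target frame [ 0.03 22.61 27.04]
```

View pics/s14.png

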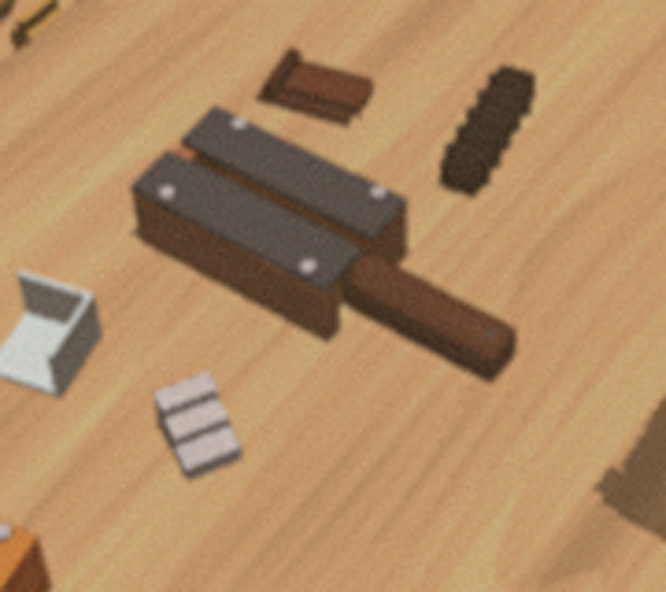

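View pics/t14.png

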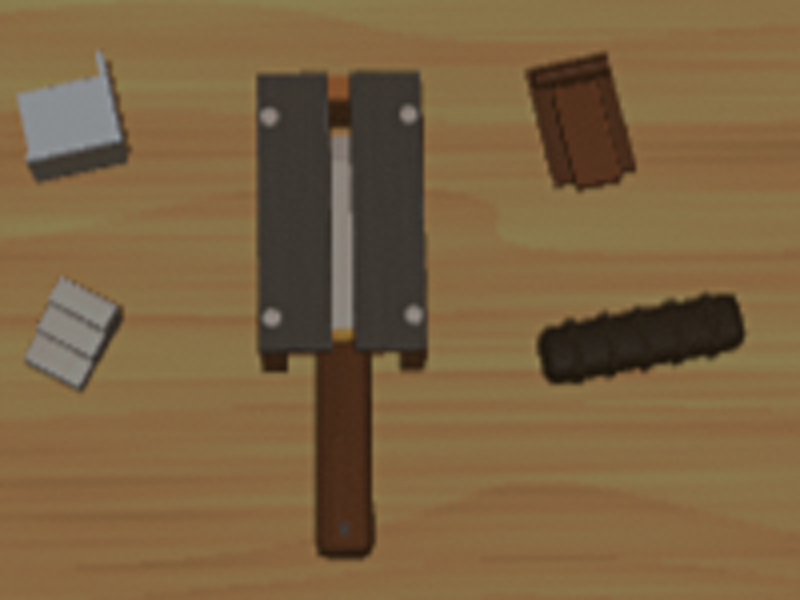

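The top crop shows the blade seen through the slit from (341,135) to the collar at (343,335), with the handle out to (345,553). I'll check the numbers and hand in.

```bash
python3 - <<'E'
from h import *
f=lambda x,y,z:px2w("top",240+x/4,150+y/4,z)
print("end",f(345,553,20),"collar",f(343,337,20),"tip",f(341,130,13),"roof front",f(343,352,47),r.sense()['clock'])
order.sign_off()
E
```

```text
end [561.5   7.1  20. ] collar [661.7   7.3  20. ] tip [764.1   7.6  13. ] roof front [648.3   7.3  47. ] 23.55
the job is handed in; nothing more can be done
```

The chisel is back in the wooden guard with its whole blade covered and the handle sticking out, lying flat and let go. I handed the job in at about 23.6 s and got no verdict.

**What I did:**
1. I drew the chisel out by its blade, sliding it along the desk, and laid it down clear of the guard. Then I let go and backed off.
2. I took it by the handle, lifted it slightly, turned it half round and slid the blade in until it rested on the desk.
3. I let go and backed the arm away.

**Last checks, from the top picture:**

| Point | x position | Relative to the mouth (x ≈ 648 mm) |
|---|---|---|
| Tip | ≈ 762–764 mm | about 113–116 mm inside |
| Collar | ≈ 662 mm | about 13 mm inside, so no blade showing |
| Handle end | ≈ 561.5 mm | about 87 mm sticking out |

- **Alignment:** the chisel lies within about 1 mm of the guard's centre line.
- **Bystanders:** none of them visibly moved.
- **Robot:** the gripper was fully open and well away, with no contact force.

**What disagreed:** the fingers stood roughly 40 mm higher than the reported TCP height and nose length imply. Because of this, my first grip closed empty above the blade and touched nothing. I corrected the height from the camera pictures and force readings, so the grasps were made at reported TCP heights of about −22 to −24 mm.

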